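Collapse the throwing gauge

ROBOT

A 7-joint arm with a two-finger parallel gripper is mounted at the origin on the work surface. World frame = base frame: x ahead of the robot, y to its left, z up, the work surface at z = 0. Lengths are in m, angles in rad, forces in N, time in s.
With the tool pointing down it reaches from about 0.425 to 0.925 m from the base axis. Payload 6.8 kg.
Tool frame: the origin (TCP) lies midway between the tips of the shut fingers; the grasp point (between the pads) lies 19 mm behind it; z points along the fingers, y is the line along which they close (so a half turn about z gives the same grasp; the last joint's range is limited). The gripper opens to 85 mm and grips with 20 to 120 N. Pads are 22 mm wide; open, the fingers measure 114 mm over their backs; the gripper's body (76 mm by 85 mm) begins 54 mm behind the grasp point. The pads swing forward as they close: fully open they stand 13 mm farther back than shut.
Start: joints at [1.056, 0.477, 0.022, 1.555, -0.011, 1.109, -0.083], TCP at [0.267, -0.62, 0.231] pointing down, gripper open.
Joint ranges: [-2.96, 2.96], [-0.34, 2.1], [-1.41, 1.46], [0.24, 2.44], [-1.37, 4.51], [0.17, 1.92], [-2.96, 2.96]. Speed limits (rad/s): [2.39, 2.39, 3.14, 3.14, 3.14, 3.14, 3.14].

INTERFACE

Orientations are given as a rotation vector (axis times angle).
In Python, from bench import r gives the robot as it stands. The module is installed in compiled form; this text tells all that it offers.
- The arm moves only by the tool apply_moves, never from a script. Its argument "rows" is a list of rows, each a list of 6 numbers: the shift along the tool's x, y, z scaled (see below), then the turn, a rotation vector about the tool's x, y, z scaled (see below). A call has 1 to 5 rows; each row is the pose to reach, as a shift and turn from the pose commanded when the call began, along the tool's axes at that moment; what a row does not reach only later rows make up. The controller multiplies each number of a shift by 0.25 m and each number of a turn by 90 degrees. A row lasts 1/8 s, in which the tool goes at most 62.5 mm and 10.7 degrees, less where a joint would pass 70% of its speed; a pose out of reach is approached as far as the arm can. A call with a number of a shift or a turn outside -1 to 1 is refused whole. A call with a gripper value outside its range is refused whole. "claw" is the opening, from 0 (shut) to 1 (fully open), set as the call begins (left out, the last holds). The fingers move at their own pace and stop on an object; "newtons" is the grip in N (left out, the last holds). Time passes only in rows, so rows that repeat a pose let the fingers close. It gives the time, the measured TCP pose, the force, the opening and the grip force at its end, in the units of the state.
- r.get_obs(): the state, without advancing time (a new reading comes with each control period).
- r.grab_frame(name): name is "scene" or "top" or "wrist"; returns a dict with "pixels" (400x640x3 uint8, red, green, blue), "intrinsics" (3x3 intrinsics, pixels), "eye" and "attitude" of the camera in the world. Camera axes: x right, y up, looking along -z (the intrinsics and any distortion apply to the point x, -y, -z); pixel columns grow to the right and rows downward; lengths in m; the calibration is good to about 2 mm. A picture is of the moment at which its call begins. There is no depth.
- r.hand_in(): hands the job in; it is judged then, once.
Trained networks look in a picture, given as the dict that the camera call returned (one of the last four; its "shot" number tells which), for a name from the list of things; names that differ only in an ending like _2 or _b are one class to them, and where a whole thing is asked for, a point or a joint stands for the part that bears it (a point fixed in the world has none). Each returns a list of dicts, best first, with "conf" (0 to 1); they miss things now and then, are a little off and sometimes report something else, mostly with a low value. They report only what shows in the picture. A call takes as long as a camera call. They do not tell look-alikes from the thing itself.
- r.search_frame(picture, thing): "rect" ([left, top, width, height] in pixels, round what is visible of it).
- r.outline_of(picture, thing): "pixels" (400x640 bool, what is visible of it) and "rect" ([left, top, width, height] in pixels, round what is visible of it).
- r.landmark_of(picture, thing): "point" ([column, row] in pixels: a listed point, or the origin of a listed thing).
The state is a dict: "clock": time; "joints": joint angles; "qvel": joint speeds; "tau": joint torques, N m; "tcp_pos": TCP position; "orientation": TCP orientation; "contact_force": force on the tool from outside, world axes, zero at the start; "moment": the same for the moment, N m; "grip_width": finger opening in m; "gripper_force": force on a finger pad.
Only numpy, scipy, OpenCV 4.12 (cv2) and the standard library are available. Lean on these libraries where they do the work, as an engineer would, in place of code of your own. Each camera call takes 0.05 s, during which the arm holds its last target. There are 200 camera calls.

TASK

The tall jars are thrown and plates come next, so collapse the telescoping throwing gauge beside the wheel: first the thin inner section fully home into the middle one, then the middle section fully home into the sleeve. Each section hangs on a lug inside: turn it anticlockwise (seen from above) under light downward pressure until the lug drops through its slot, then push it home. Let go of the gauge and leave the pots and tools around it undisturbed.

Things in the scene. Friction and masses are not known exactly. Their poses are not given: they have to be found in the camera images.
- gauge: Throwing gauge, bolted down: dark round iron foot (124 mm across, 26 mm high) carrying an upright sleeve tube (40 mm) with a dark 44 mm rim. Origin on the column axis on the bench; z up; at the start x points as the brass pointer does. In the sleeve slides the middle section (32 mm tube, black collar on top), in that the inner section (22 mm tube, red knob on top), all on one upright axis.
- sleeve_top (a point): Centre of the sleeve's top rim, on the axis, 120 mm above the bench: the black collar rests on it when the middle section is home. At the start each section stands 57 to 64 mm out (68 at most); both slide stiffly, moved by a push of 2 to 3 N, and stay where left
- collar_seat (a point): Centre of the underside of the black collar (50 mm across, 26 mm high, ribbed), on the axis; coincides with sleeve_top when home. 56 mm out, a hidden lug meets a hidden slotted stop ring in the sleeve and stops hard until the collar is turned, as with the knob. Turning takes about 0.4 Nm and carries the knob and pointer round
- collar_top (a point): Centre of the black collar's top face, on the axis, 26 mm above collar_seat: the red knob rests on it when the inner section is home. Only turning the collar itself turns the middle section: turning the knob turns the inner one alone, even when home
- knob_seat (a point): Centre of the underside of the red knob, on the axis; coincides with collar_top when home. 56 mm out, its lug stops hard on the ring until turned anticlockwise over the slot: 26 to 72 degrees from the start, unseen, new each time and for each section. The slot takes the lug within about 7 degrees either side; past it the ring blocks again. Turning takes about 0.2 Nm
- knob_top (a point): Centre of the red knob's top face, on the axis. The knob is a 34 mm cylinder, 34 mm high. Over the slot, 2 to 6 N of push moves a section down; when it has gone 16 mm below the ring it is clear of it, sliding and turning freely until it stops hard at home
- pointer_tip (a point): white ball (10 mm) at the end of the thin brass pointer (6 mm rod) that sticks out level from the knob, 6 mm above the knob's underside; the ball is 102 mm from the axis. It turns with the knob
- wheel: potter's wheel standing beside the gauge, fixed: round grey splash pan 305 mm across, rim 36 mm high, with a wheel head 250 mm across at 50 mm height; origin under its centre, which is 220 mm from the gauge's axis in the pointer's direction
- plate: loose clay plate lying on the wheel head, 190 mm across, 26 mm high; origin under its centre. Leave it alone
- jar_a: loose clay jar standing on the ware board, 104 mm across, 172 mm high; origin under its centre. Leave it alone
- jar_b: loose darker clay jar on the ware board, 104 mm across, 186 mm high; origin under its centre. Leave it alone
- jar_c: loose pale clay jar on the ware board, 104 mm across, 162 mm high; origin under its centre. Leave it alone
- bowl: loose pale bowl on the bench, 124 mm across, 55 mm high; origin under its centre. Leave it alone
- rib: loose wooden throwing rib, 116 x 66 x 8 mm, flat on the bench; origin under its centre. Leave it alone
- brush: loose brush, 170 mm long, flat on the bench; origin under its middle. Leave it alone
Not all that is in view belongs to the job. Leave any green look-alike of the gauge alone.

How it is judged:
By the outcome, as a careful person would: the job done as asked, in the order asked, and still so for the second after the job is handed in, with the robot touching nothing.
It also fails if it takes over 61 s, if anything falls off the work surface, if the arm or the gripper's body presses on something with over 40 N, if the wrist force passes 120 N, or if a joint passes its speed limit or range.

## Working session

There is one attempt and no reset: what is moved stays moved. The work goes in short steps, Python scripts to look and compute and a tool call to move; the robot and the scene stay as the last step left them, time stands still between calls to the robot, and variables do not carry over. Pictures are saved under pics/ and viewed, at most 10 in all, crops included, and the job is handed in when it is done.

Besides the shell and the picture viewer there is one more tool, called after "Emit:" in YAML: its name, and indented under it one key for each argument. apply_moves: Moves the arm, as the interface text tells. Its arguments: {"type":"object","properties":{"rows":{"type":"array","items":{"type":"array","items":{"type":"number"}}},"claw":{"type":"number"},"newtons":{"type":"number"}},"required":["rows"]}

```bash
mkdir -p pics
cat > h.py <<'E'
import numpy as np,cv2
from bench import r
from scipy.spatial.transform import Rotation as R
def ray(p,uv):
    K=np.array(p["intrinsics"]);A=np.array(p["attitude"])
    A=A if A.shape==(3,3) else R.from_rotvec(A).as_matrix()
    d=np.linalg.inv(K)@[uv[0],uv[1],1]; d=A@(d*[1,-1,-1]); return np.array(p["eye"]),d/np.linalg.norm(d)
def atz(p,uv,z):
    e,d=ray(p,uv); return e+d*(z-e[2])/d[2]
def tri(rs):
    M=0;b=0
    for e,d in rs:
        P=np.eye(3)-np.outer(d,d);M=M+P;b=b+P@e
    return np.linalg.solve(M,b)
def save(p,n,c=None,s=1):
    im=np.array(p["pixels"])[:,:,::-1]
    if c: im=im[c[1]:c[1]+c[3],c[0]:c[0]+c[2]]
    cv2.imwrite("pics/"+n,cv2.resize(im,None,fx=s,fy=s,interpolation=cv2.INTER_CUBIC))
E
python3 - <<'E'
from h import *
o=r.get_obs();print(o)
ps={n:r.grab_frame(n) for n in("scene","top","wrist")}
print({n:(np.array(p["attitude"]).shape,p["eye"]) for n,p in ps.items()})
a=np.vstack([ps["scene"]["pixels"],ps["top"]["pixels"]])[:,:,::-1]
cv2.imwrite("pics/a.png",cv2.resize(a,None,fx=.75,fy=.75,interpolation=cv2.INTER_AREA))
for n in("scene","top"):
    for t in("knob_top","pointer_tip","sleeve_top","collar_top","knob_seat","collar_seat","wheel","gauge"):
        print(n,t,[(np.round(x["point"]).tolist(),round(x["conf"],2)) for x in r.landmark_of(ps[n],t)])
E
```

```text
{'clock': 0.0, 'joints': array([ 1.05593503,  0.47783992,  0.02234045,  1.5564736 , -0.01149752,
        1.1092801 , -0.08312942]), 'qvel': array([ 8.65290646e-04,  8.28147791e-04,  9.70549283e-04,  1.23609064e-03,
       -4.24005455e-05, -1.65494597e-04,  7.27507572e-04]), 'tau': array([ 5.14277672e-04, -5.96448576e+01,  1.60779074e+00, -2.81194103e+01,
        1.23992699e-02,  9.48830915e-03,  7.23557918e-06]), 'tcp_pos': array([ 0.26680173, -0.61937996,  0.23028967]), 'orientation': array([-3.07508198e+00, -6.34168246e-01,  8.12578420e-04]), 'contact_force': array([ 0.36280701, -0.41427266,  0.08552007]), 'moment': array([0.0125937 , 0.01057713, 0.02554909]), 'gripper_force': 0.0, 'grip_width': 0.0850550580081235}
{'scene': ((3,), array([ 0.95275555, -0.84296132,  1.52695493])), 'top': ((3,), array([0.39083462, 0.05382703, 1.60217307])), 'wrist': ((3,), array([ 0.34084223, -0.58759133,  0.37226262]))}
scene knob_top [([189.0, 261.0], 0.78), ([308.0, 187.0], 0.76)]
scene pointer_tip [([329.0, 170.0], 0.82), ([214.0, 241.0], 0.61), ([278.0, 333.0], 0.25)]
scene sleeve_top [([198.0, 
[... 230 characters left out ...]
seat [([198.0, 268.0], 0.91), ([313.0, 208.0], 0.8), ([244.0, 315.0], 0.62)]
scene wheel [([340.0, 193.0], 0.69)]
scene gauge [([202.0, 286.0], 0.93), ([310.0, 238.0], 0.68)]
top knob_top [([443.0, 271.0], 0.56), ([331.0, 188.0], 0.47)]
top pointer_tip [([291.0, 188.0], 0.67), ([408.0, 271.0], 0.61)]
top sleeve_top [([326.0, 195.0], 0.79), ([437.0, 266.0], 0.64)]
top collar_top [([328.0, 195.0], 0.85), ([439.0, 270.0], 0.62), ([181.0, 187.0], 0.49)]
top knob_seat [([329.0, 190.0], 0.65), ([439.0, 267.0], 0.51), ([329.0, 190.0], 0.29)]
top collar_seat [([328.0, 191.0], 0.66), ([439.0, 267.0], 0.64)]
top wheel []
top gauge [([426.0, 266.0], 0.83), ([326.0, 198.0], 0.78), ([432.0, 133.0], 0.4)]
```

View pics/a.png

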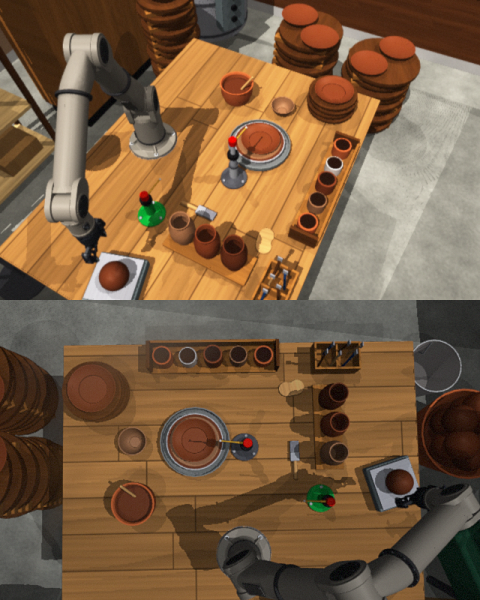

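The real gauge is dark with a grey sleeve, and stands beside the wheel at scene (308,187), top (331,188). The green look-alike is at scene (189,261), top (443,271), far from the wheel. I'll confirm with a crop and triangulate.

Run:
```python
from h import *
ps={n:r.grab_frame(n) for n in("scene","top")}
c1=np.array(ps["scene"]["pixels"])[150:270,250:400];c2=np.array(ps["top"]["pixels"])[120:240,250:400]
a=np.hstack([cv2.resize(c,None,fx=2.6,fy=2.6,interpolation=cv2.INTER_CUBIC) for c in(c1,c2)])[:,:,::-1]
cv2.imwrite("pics/b.png",a)
ref={"scene":(308,200),"top":(329,192)}
for t in("knob_top","knob_seat","collar_top","collar_seat","sleeve_top","gauge","pointer_tip"):
    rs=[];uv=[]
    for n in ps:
        l=[x for x in r.landmark_of(ps[n],t) if np.hypot(*(np.array(x["point"])-ref[n]))<50]
        if l: rs.append(ray(ps[n],l[0]["point"]));uv.append(np.round(l[0]["point"],1))
    if len(rs)==2: print(t,tri(rs).round(4),uv, [np.linalg.norm(np.cross(d,tri(rs)-e)).round(4) for e,d in rs])
    if t in("sleeve_top","gauge"): print([ (n,atz(ps[n],u,.12 if t!="gauge" else 0).round(4)) for n,u in zip(ps,uv)])
```

```text
knob_top [ 0.4727 -0.0085  0.2931] [array([309.1, 185.5]), array([328.4, 190.1])] [np.float64(0.0011), np.float64(0.0011)]
knob_seat [ 0.4715 -0.014   0.2664] [array([310.6, 191.7]), array([331.4, 193.4])] [np.float64(0.0066), np.float64(0.0066)]
collar_top [ 0.4689 -0.0038  0.1968] [array([313.3, 202.1]), array([327.6, 197.1])] [np.float64(0.0114), np.float64(0.0114)]
collar_seat [ 0.4723 -0.0057  0.1794] [array([311. , 206.2]), array([326.2, 193.4])] [np.float64(0.0014), np.float64(0.0014)]
sleeve_top [ 0.4767 -0.0078  0.1245] [array([313.9, 216.6]), array([327.1, 194.5])] [np.float64(0.0071), np.float64(0.0071)]
[('scene', array([ 0.4812, -0.0014,  0.12  ])), ('top', array([ 0.4709, -0.0117,  0.12  ]))]
[('scene', array([ 0.4719, -0.0227,  0.    ]))]
pointer_tip [ 0.4707  0.0796 -0.1343] [array([311.3, 239.4]), array([291.9, 189.3])] [np.float64(0.0434), np.float64(0.0434)]
```

View pics/b.png

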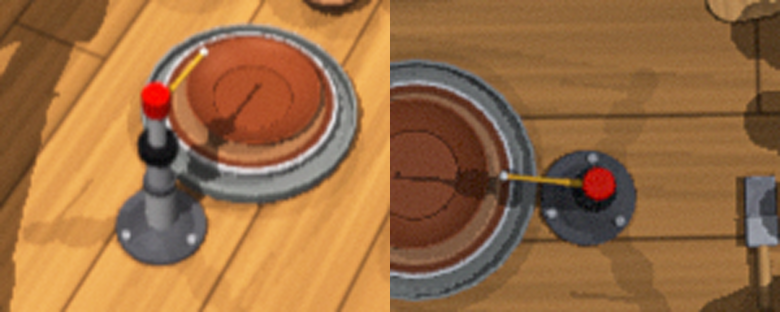

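Confirmed: the dark gauge with the red knob beside the wheel has its pointer toward +y. It sits at scene crop (155,100) and top crop (598,183). Now a helper to express target poses as moves, plus a better axis fix.

```bash
cat >> h.py <<'E'
def pose(yaw): # yaw deg of tool y axis about world z; 0 = tool y along +x
    return R.from_euler('z',yaw,degrees=True)*R.from_matrix(np.array([[0,1,0],[1,0,0],[0,0,-1]]).T)
def plan(pos,yaw,p0=None,yaw0=None):
    o=r.get_obs(); p0=o["tcp_pos"] if p0 is None else np.array(p0)
    R0=R.from_rotvec(o["orientation"]) if yaw0 is None else pose(yaw0)
    s=R0.inv().apply(np.array(pos)-p0)/.25; t=(R0.inv()*pose(yaw)).as_rotvec()/(np.pi/2)
    return np.r_[s,t].round(4).tolist()
def red(p,near=None,rad=40):
    h=cv2.cvtColor(np.array(p["pixels"]),cv2.COLOR_RGB2HSV)
    m=(((h[...,0]<6)|(h[...,0]>174))&(h[...,1]>200)&(h[...,2]>120)).astype(np.uint8)
    if near is not None:
        k=np.zeros_like(m);cv2.circle(k,tuple(map(int,near)),rad,1,-1);m&=k
    n,l,s,c=cv2.connectedComponentsWithStats(m);i=1+s[1:,4].argmax();return c[i],s[i]
E
python3 - <<'E'
from h import *
rs=[]
for n,k in(("scene",(308,187)),("top",(331,190))):
    p=r.grab_frame(n);c,s=red(p,k,20);print(n,c,s);rs.append(ray(p,c))
    if n=="top":
        q=atz(p,(293.5,187.7),.272);print("ball",q)
c=tri(rs);print(c,[np.linalg.norm(np.cross(d,c-e)).round(4) for e,d in rs])
o=r.get_obs();print(R.from_rotvec(o["orientation"]).as_matrix().round(3))
print(plan([.472,-.008,.40],0))
E
```

```text
scene [309.625      188.23333333] [305 182  11  14 120]
top [329.87610619 190.26548673] [324 185  13  12 113]
ball [0.48327821 0.08881245 0.272     ]
[ 0.47424474 -0.012039    0.28416518] [np.float64(0.0006), np.float64(0.0006)]
[[ 0.918  0.396  0.   ]
 [ 0.396 -0.918 -0.   ]
 [ 0.     0.    -1.   ]]
[1.7212, -1.9236, -0.6747, 0.0, -0.0, -0.741]
```

Emit:
apply_moves:
  rows:
    - [0,0,-0.67,0,0,-0.1]
    - [0,0,-0.67,0,0,-0.2]
    - [0.86,-0.96,-0.67,0,0,-0.37]
    - [0.86,-0.96,-0.67,0,0,-0.37]
    - [0.86,-0.96,-0.67,0,0,-0.37]
  claw: 1

```text
clock: 2.48
tcp_pos: [0.3267, -0.4418, 0.3813]
orientation: [2.765, 1.49, 0.0]
contact_force: [1.4, 0.6, 0.2]
grip_width: 0.0857
gripper_force: 0.0
```

```bash
python3 -c "
from h import *
print(plan([.474,-.012,.40],-5),r.get_obs()['tcp_pos'])"
```

```text
[1.7601, -0.4529, -0.0754, 0.0004, 0.0002, -0.315] [ 0.32668146 -0.44182225  0.3812989 ]
```

Emit:
apply_moves:
  rows:
    - [0.98,-0.25,-0.07,0,0,-0.2]
    - [0.98,-0.25,-0.07,0,0,-0.3]
    - [0.98,-0.25,-0.07,0,0,-0.3]
    - [0.98,-0.25,-0.07,0,0,-0.3]
    - [0.98,-0.25,-0.07,0,0,-0.3]

```text
clock: 3.1
tcp_pos: [0.4106, -0.1999, 0.3994]
orientation: [2.331, 2.103, 0.002]
contact_force: [0.5, -1.0, 0.4]
grip_width: 0.0854
gripper_force: 0.0
```

```bash
python3 -c "
from h import *
print(plan([.474,-.012,.40],-5),r.get_obs()['tcp_pos'],r.get_obs()['joints'])"
```

```text
[0.7735, 0.1749, -0.0023, 0.0013, 0.0001, -0.0099] [ 0.41064227 -0.1998698   0.39936015] [ 0.73422901  0.00595142 -0.41443166  1.78382708  0.0021958   1.35023064
  0.21647702]
```

Emit:
apply_moves:
  rows:
    - [0.25,0.055,0,0,0,-0.01]
    - [0.5,0.11,0,0,0,-0.01]
    - [0.75,0.17,0,0,0,-0.01]
    - [0.77,0.175,0,0,0,-0.01]
    - [0.77,0.175,0,0,0,-0.01]

```text
clock: 3.72
tcp_pos: [0.4739, -0.019, 0.3981]
orientation: [-2.325, -2.113, 0.001]
contact_force: [-0.3, -0.8, 0.3]
grip_width: 0.0853
gripper_force: 0.0
```

Run:
```python
from h import *
p=r.grab_frame("wrist");save(p,"w1.png")
for z in (.30,):
    for t in("knob_top","pointer_tip"):
        print(t,[(np.round(x["point"]),x["conf"],atz(p,x["point"],.30 if t=="knob_top" else .272)) for x in r.landmark_of(p,t)])
c,s=red(p);print(c,s,atz(p,c,.30),atz(p,c,.285))
o=r.get_obs();print(o["tcp_pos"],o["joints"],p["eye"])
```

```text
knob_top [(array([323., 197.]), 0.74, array([ 0.47323022, -0.01331777,  0.3       ]))]
pointer_tip [(array([324.,  48.]), 0.66, array([0.48353273, 0.08736083, 0.272     ]))]
[305. 179.] [305 179   1   1   1] [0.46208648 0.0010976  0.3       ] [ 0.46085932 -0.00265969  0.285     ]
[ 0.47351869 -0.02067415  0.39812431] [ 0.51073107  0.05670893 -0.61870251  1.74191684  0.03426591  1.354175
 -0.21417108] [0.48171632 0.06119967 0.53994193]
```

View pics/w1.png

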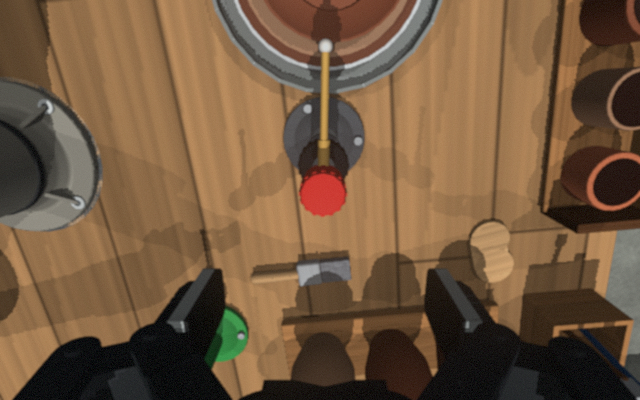

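The wrist view shows the knob at (323,194) and the pointer ball at (325,47), nothing in the way. The axis is at about (0.4735, -0.0125). Next I descend over the knob.

```bash
python3 -c "
from h import *
print(plan([.4735,-.0125,.268],-6),r.get_obs()['tcp_pos'])"
```

```text
[0.0329, -0.0031, 0.5205, -0.0003, 0.0004, 0.0033] [ 0.47351869 -0.02067415  0.39812431]
```

Emit:
apply_moves:
  rows:
    - [0.033,-0.003,0,0,0,0]
    - [0.033,-0.003,0.2,0,0,0]
    - [0.033,-0.003,0.38,0,0,0]
    - [0.033,-0.003,0.52,0,0,0]
    - [0.033,-0.003,0.52,0,0,0]

```text
clock: 4.5
tcp_pos: [0.472, -0.0105, 0.2663]
orientation: [-2.323, -2.109, 0.006]
contact_force: [-0.0, 0.0, -0.0]
grip_width: 0.0855
gripper_force: 0.0
```

Run:
```python
from h import *
print(plan([.4735,-.0125,.268],-6),r.get_obs())
p=r.grab_frame("wrist");print(plan([.4735,-.0125,.268],-6))
q=r.grab_frame("scene")
a=np.hstack([np.array(p["pixels"])[100:400,120:520],cv2.resize(np.array(q["pixels"])[130:255,230:397],(400,300),interpolation=cv2.INTER_CUBIC)])[:,:,::-1]
cv2.imwrite("pics/w2.png",a)
```

```text
[-0.0076, 0.0067, -0.0067, -0.0033, 0.0001, 0.0053] {'clock': 4.5, 'joints': array([ 0.47258265,  0.15947014, -0.63805069,  1.94269085,  0.10627679,
        1.0778757 , -0.30664604]), 'qvel': array([ 0.0060772 , -0.03481816, -0.00498611, -0.0751077 , -0.01141324,
        0.03080424,  0.01436976]), 'tau': array([ -0.17282206, -32.27936268,  -2.37143844, -26.07601225,
         0.13074101,  -0.38117649,  -0.15103467]), 'tcp_pos': array([ 0.47200146, -0.01045034,  0.26633815]), 'orientation': array([-2.32309087, -2.10937024,  0.00568806]), 'contact_force': array([-0.03785252,  0.02636046, -0.01571018]), 'moment': array([-0.04068502,  0.0115707 ,  0.04431394]), 'gripper_force': 0.0, 'grip_width': 0.08552655498709502}
[-0.0091, 0.0011, 0.0012, -0.001, -0.0001, 0.0054]
```

View pics/w2.png

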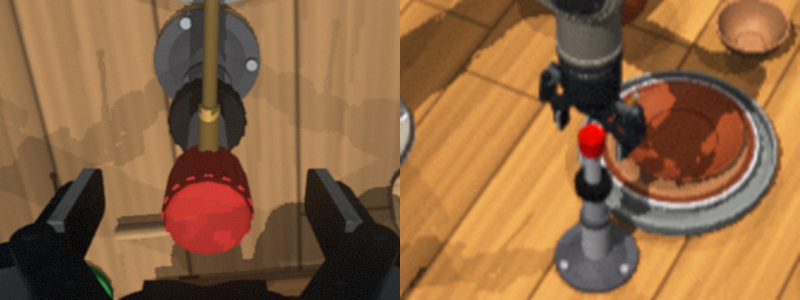

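The knob is centred between the fingers (207 against finger midpoint 205). Gripping.

Emit:
apply_moves:
  rows:
    - [-0.008,0.001,0.002,0,0,0]
    - [-0.008,0.001,0.002,0,0,0]
    - [-0.008,0.001,0.002,0,0,0]
    - [-0.008,0.001,0.002,0,0,0]
    - [-0.008,0.001,0.002,0,0,0]
  claw: 0
  newtons: 50

```text
clock: 5.22
tcp_pos: [0.4739, -0.0119, 0.268]
orientation: [2.325, 2.112, 0.0]
contact_force: [-2.1, 0.5, 1.5]
grip_width: 0.0326
gripper_force: 49.5
```

Emit:
apply_moves:
  rows:
    - [0,0,0.008,0,0,0]
    - [0,0,0.016,0,0,0]
    - [0,0,0.02,0,0,0]
    - [0,0,0.024,0,0,0]
    - [0,0,0.024,0,0,0]

```text
clock: 5.85
tcp_pos: [0.4738, -0.012, 0.2616]
orientation: [-2.325, -2.112, 0.0]
contact_force: [0.2, -0.1, 0.5]
grip_width: 0.0325
gripper_force: 49.5
```

Emit:
apply_moves:
  rows:
    - [0,0,0.006,0,0,0]
    - [0,0,0.012,0,0,0]
    - [0,0,0.018,0,0,0]
    - [0,0,0.02,0,0,0]
    - [0,0,0.02,0,0,0]

```text
clock: 6.48
tcp_pos: [0.4744, -0.0122, 0.2594]
orientation: [2.324, 2.11, 0.0]
contact_force: [-9.0, -1.6, 23.8]
grip_width: 0.0327
gripper_force: 52.2
```

Emit:
apply_moves:
  rows:
    - [0,0,-0.006,0,0,0]
    - [0,0,-0.006,0,0,-0.05]
    - [0,0,-0.006,0,0,-0.1]
    - [0,0,-0.006,0,0,-0.15]
    - [0,0,-0.006,0,0,-0.2]

```text
clock: 7.1
tcp_pos: [0.4741, -0.0122, 0.2598]
orientation: [1.963, 2.451, -0.0]
contact_force: [-10.1, -1.9, 17.5]
grip_width: 0.0326
gripper_force: 51.7
```

```bash
cat > s.py <<'E'
from h import *
o=r.get_obs();M=R.from_rotvec(o["orientation"]).as_matrix()
print(o["tcp_pos"].round(4),"yaw",np.degrees(np.arctan2(M[1,1],M[0,1])).round(1),o["contact_force"].round(1),o["moment"].round(2),"tilt",np.round(M[:2,2],4),"j7",o["joints"][6].round(2))
E
python3 s.py
```

```text
[ 0.4741 -0.0122  0.2598] yaw 12.6 [-10.1  -1.9  17.5] [-0.31  2.83 -0.05] tilt [ 0.0006 -0.0009] j7 -0.0
```

Emit:
apply_moves:
  rows:
    - [0,-0.004,-0.007,0,0,-0.025]
    - [0,-0.004,-0.007,0,0,-0.05]
    - [0,-0.004,-0.007,0,0,-0.075]
    - [0,-0.004,-0.007,0,0,-0.1]
    - [0,-0.004,-0.007,0,0,-0.12]

```text
clock: 7.72
tcp_pos: [0.4734, -0.0121, 0.2607]
orientation: [1.725, 2.624, 0.001]
contact_force: [-1.0, 0.5, 7.2]
grip_width: 0.0325
gripper_force: 50.4
```

```bash
python3 s.py
```

```text
[ 0.4734 -0.0121  0.2607] yaw 23.4 [-1.   0.5  7.2] [ 0.18  0.4  -0.14] tilt [0.0011 0.    ] j7 0.18
```

Emit:
apply_moves:
  rows:
    - [0,0,0.001,0,0,-0.025]
    - [0,0,0.001,0,0,-0.05]
    - [0,0,0.001,0,0,-0.075]
    - [0,0,0.001,0,0,-0.1]
    - [0,0,0.001,0,0,-0.12]

```text
clock: 8.35
tcp_pos: [0.4735, -0.0121, 0.2606]
orientation: [1.471, 2.775, 0.001]
contact_force: [-3.5, 0.8, 8.2]
grip_width: 0.0325
gripper_force: 50.5
```

```bash
python3 s.py
```

```text
[ 0.4735 -0.0121  0.2606] yaw 34.2 [-3.5  0.8  8.2] [ 0.23  0.51 -0.09] tilt [0.0013 0.    ] j7 0.37
```

Emit:
apply_moves:
  rows:
    - [0,0,0,0,0,-0.025]
    - [0,0,0,0,0,-0.05]
    - [0,0,0,0,0,-0.075]
    - [0,0,0,0,0,-0.1]
    - [0,0,0,0,0,-0.12]

```text
clock: 8.98
tcp_pos: [0.4731, -0.0122, 0.2601]
orientation: [1.203, 2.902, 0.001]
contact_force: [-1.5, 0.7, 2.0]
grip_width: 0.0328
gripper_force: 50.0
```

```bash
python3 s.py
```

```text
[ 0.4731 -0.0122  0.2601] yaw 45.0 [-1.5  0.7  2. ] [ 0.19  0.2  -0.15] tilt [0.0006 0.0001] j7 0.55
```

Force dropped and z sank, so the lug is in the slot. Pushing.

Emit:
apply_moves:
  rows:
    - [0,0,0.008,0,0,0]
    - [0,0,0.016,0,0,0]
    - [0,0,0.024,0,0,0]
    - [0,0,0.032,0,0,0]
    - [0,0,0.032,0,0,0]

```text
clock: 9.6
tcp_pos: [0.4729, -0.0122, 0.2515]
orientation: [-1.204, -2.901, -0.0]
contact_force: [1.0, 1.0, -0.2]
grip_width: 0.0328
gripper_force: 50.0
```

```bash
python3 s.py
```

```text
[ 0.4729 -0.0122  0.2515] yaw 44.9 [ 1.   1.  -0.2] [ 0.23 -0.03 -0.04] tilt [-0.0002  0.0002] j7 0.54
```

Emit:
apply_moves:
  rows:
    - [0,0,0.03,0,0,0]
    - [0,0,0.06,0,0,0]
    - [0,0,0.1,0,0,0]
    - [0,0,0.14,0,0,0]
    - [0,0,0.16,0,0,0]

```text
clock: 10.22
tcp_pos: [0.4729, -0.012, 0.211]
orientation: [-1.204, -2.901, -0.001]
contact_force: [-1.1, 1.7, 3.0]
grip_width: 0.033
gripper_force: 50.0
```

```bash
python3 s.py
```

```text
[ 0.4729 -0.012   0.211 ] yaw 44.9 [-1.1  1.7  3. ] [ 0.57  0.08 -0.08] tilt [-0.0004  0.0005] j7 0.49
```

Emit:
apply_moves:
  rows:
    - [0,0,0.008,0,0,0]
    - [0,0,0.016,0,0,0]
    - [0,0,0.024,0,0,0]
    - [0,0,0.028,0,0,0]
    - [0,0,0.032,0,0,0]

```text
clock: 10.85
tcp_pos: [0.473, -0.0121, 0.2046]
orientation: [1.205, 2.901, -0.001]
contact_force: [-5.4, 1.6, 15.4]
grip_width: 0.0326
gripper_force: 50.9
```

```bash
python3 s.py
```

```text
[ 0.473  -0.0121  0.2046] yaw 44.9 [-5.4  1.6 15.4] [ 0.56  1.23 -0.09] tilt [ 0.0001 -0.0005] j7 0.48
```

Emit:
apply_moves:
  rows:
    - [0,0,-0.008,0,0,0]
    - [0,0,-0.008,0,0,0]
    - [0,0,-0.008,0,0,0]
    - [0,0,-0.008,0,0,0]
    - [0,0,-0.008,0,0,0]
  claw: 1

```text
clock: 11.48
tcp_pos: [0.4729, -0.0123, 0.2057]
orientation: [-1.205, -2.901, 0.0]
contact_force: [-0.1, -0.1, -0.4]
grip_width: 0.0853
gripper_force: 0.0
```

```bash
python3 s.py
python3 - <<'E'
from h import *
p=r.grab_frame("wrist");q=r.grab_frame("scene")
a=np.hstack([np.array(p["pixels"])[100:400,120:520],cv2.resize(np.array(q["pixels"])[150:250,250:383],(400,300),interpolation=cv2.INTER_CUBIC)])[:,:,::-1]
cv2.imwrite("pics/w3.png",a)
E
```

```text
[ 0.4729 -0.0123  0.2057] yaw 44.9 [-0.1 -0.1 -0.4] [ 0.01 -0.04  0.  ] tilt [-0.0001 -0.0001] j7 0.49
```

View pics/w3.png

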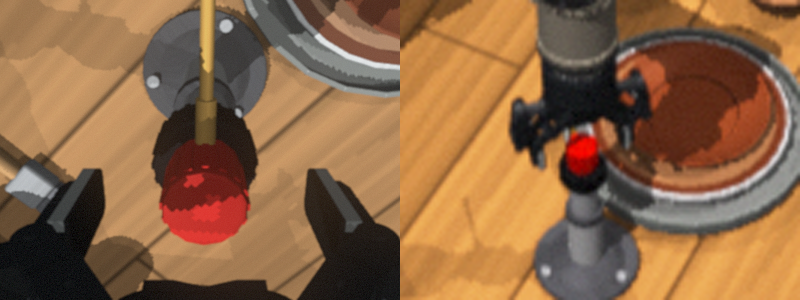

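The knob sits on the collar, centred at (204,200) with the fingers on either side. Descending to the collar.

Emit:
apply_moves:
  rows:
    - [0,0,0.05,0,0,0]
    - [0,0,0.1,0,0,0]
    - [0,0,0.14,0,0,0]
    - [0,0,0.15,0,0,0]
    - [0,0,0.15,0,0,0]

```text
clock: 12.2
tcp_pos: [0.4729, -0.0122, 0.1681]
orientation: [-1.204, -2.901, -0.0]
contact_force: [0.2, 0.0, 0.1]
grip_width: 0.0855
gripper_force: 0.0
```

```bash
python3 s.py
```

```text
[ 0.4729 -0.0122  0.1681] yaw 44.9 [0.2 0.  0.1] [-0.03  0.05  0.07] tilt [-0.0003  0.0002] j7 0.44
```

Emit:
apply_moves:
  rows:
    - [0,0,0,0,0,0]
    - [0,0,0,0,0,0]
    - [0,0,0,0,0,0]
    - [0,0,0,0,0,0]
  claw: 0
  newtons: 70

```text
clock: 12.7
tcp_pos: [0.4731, -0.0125, 0.1694]
orientation: [1.203, 2.901, -0.002]
contact_force: [-3.7, -0.3, 10.0]
grip_width: 0.0572
gripper_force: 70.7
```

Emit:
apply_moves:
  rows:
    - [0,0,0.004,0,0,0]
    - [0,0,0.008,0,0,0]
    - [0,0,0.01,0,0,0]
    - [0,0,0.01,0,0,0]

```text
clock: 13.2
tcp_pos: [0.4733, -0.0125, 0.1686]
orientation: [1.203, 2.9, -0.004]
contact_force: [-10.8, -2.4, 29.0]
grip_width: 0.0569
gripper_force: 72.4
```

```bash
python3 s.py
```

```text
[ 0.4733 -0.0125  0.1686] yaw 44.9 [-10.8  -2.4  29. ] [-0.47  2.36  0.25] tilt [ 0.0008 -0.0029] j7 0.43
```

Width 57 mm isn't the collar's 50, so I'll look before turning.

Run:
```python
from h import *
p=r.grab_frame("wrist");q=r.grab_frame("scene")
a=np.hstack([np.array(p["pixels"])[100:400,120:520],cv2.resize(np.array(q["pixels"])[150:250,250:383],(400,300),interpolation=cv2.INTER_CUBIC)])[:,:,::-1]
cv2.imwrite("pics/w4.png",a)
```

```text
(no output)
```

View pics/w4.png

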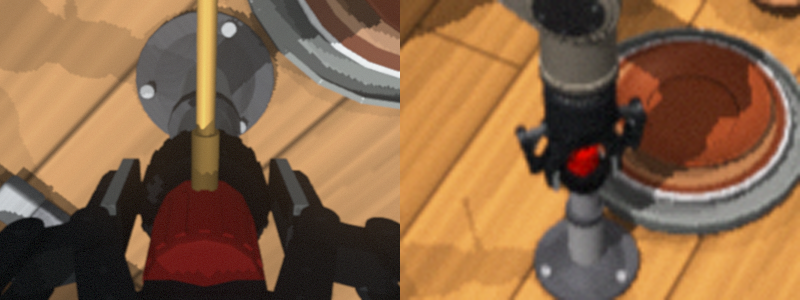

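The knuckles at (135,250) are wedged on the knob's sides and the pads stand off the collar. I'll reopen, rise about 15 mm, and grip the collar with the fingertips.

Emit:
apply_moves:
  rows:
    - [0,0,-0.01,0,0,0]
    - [0,0,-0.02,0,0,0]
    - [0,0,-0.06,0,0,0]
    - [0,0,-0.06,0,0,0]
  claw: 1

```text
clock: 13.8
tcp_pos: [0.4736, -0.0122, 0.1817]
orientation: [1.204, 2.9, 0.001]
contact_force: [0.2, 0.5, -0.0]
grip_width: 0.0855
gripper_force: 0.0
```

Emit:
apply_moves:
  rows:
    - [0,0,0,0,0,0]
    - [0,0,0,0,0,0]
    - [0,0,0,0,0,0]
    - [0,0,0,0,0,0]
  claw: 0
  newtons: 70

```text
clock: 14.3
tcp_pos: [0.473, -0.0123, 0.1816]
orientation: [1.204, 2.901, -0.001]
contact_force: [-3.9, -0.8, 11.2]
grip_width: 0.0532
gripper_force: 69.1
```

```bash
python3 s.py
```

```text
[ 0.473  -0.0123  0.1816] yaw 44.9 [-3.9 -0.8 11.2] [-0.12  0.93  0.16] tilt [-0.0001 -0.0009] j7 0.45
```

Run:
```python
from h import *
p=r.grab_frame("wrist");save(p,"w5.png",(180,200,280,200),2.8)
```

```text
(no output)
```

View pics/w5.png

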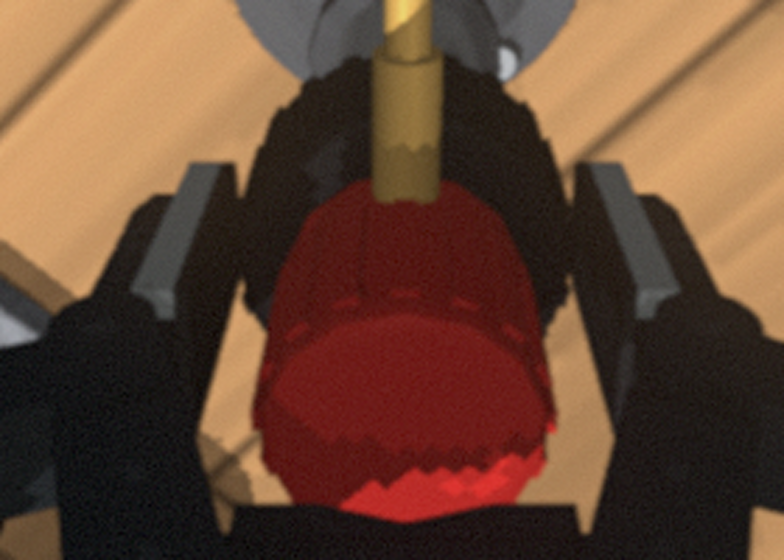

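Here both pads meet the collar's ribs at (240,200) and (570,210), with clear gaps to the knob. Now turning.

Emit:
apply_moves:
  rows:
    - [0,0,0,0,0,-0.05]
    - [0,0,0,0,0,-0.1]
    - [0,0,0,0,0,-0.15]
    - [0,0,0,0,0,-0.2]
    - [0,0,0,0,0,-0.2]

```text
clock: 14.98
tcp_pos: [0.4728, -0.0124, 0.1817]
orientation: [-0.736, -3.054, 0.001]
contact_force: [-4.5, -0.2, 14.0]
grip_width: 0.0534
gripper_force: 70.4
```

```bash
python3 s.py
```

```text
[ 0.4728 -0.0124  0.1817] yaw 62.9 [-4.5 -0.2 14. ] [-0.22  1.16 -0.18] tilt [-0.0006 -0.0008] j7 0.74
```

Emit:
apply_moves:
  rows:
    - [0,0,-0.003,0,0,-0.025]
    - [0,0,-0.003,0,0,-0.05]
    - [0,0,-0.003,0,0,-0.075]
    - [0,0,-0.003,0,0,-0.1]
    - [0,0,-0.003,0,0,-0.12]

```text
clock: 15.6
tcp_pos: [0.4729, -0.0124, 0.182]
orientation: [-0.445, -3.11, 0.001]
contact_force: [-3.5, -0.9, 8.3]
grip_width: 0.053
gripper_force: 69.8
```

```bash
python3 s.py
```

```text
[ 0.4729 -0.0124  0.182 ] yaw 73.7 [-3.5 -0.9  8.3] [-0.09  0.64 -0.34] tilt [-0.0004 -0.0004] j7 0.92
```

Turned about 29°.

Emit:
apply_moves:
  rows:
    - [0,0,0,0,0,-0.025]
    - [0,0,0,0,0,-0.05]
    - [0,0,0,0,0,-0.075]
    - [0,0,0,0,0,-0.1]
    - [0,0,0,0,0,-0.12]

```text
clock: 16.23
tcp_pos: [0.4729, -0.0125, 0.1819]
orientation: [-0.15, -3.138, 0.001]
contact_force: [-3.0, -1.0, 7.2]
grip_width: 0.0529
gripper_force: 69.9
```

```bash
python3 s.py
```

```text
[ 0.4729 -0.0125  0.1819] yaw 84.5 [-3.  -1.   7.2] [-0.16  0.63 -0.37] tilt [-0.0004 -0.0004] j7 1.09
```

Emit:
apply_moves:
  rows:
    - [0,0,0.001,0,0,-0.025]
    - [0,0,0.001,0,0,-0.05]
    - [0,0,0.001,0,0,-0.075]
    - [0,0,0.001,0,0,-0.1]
    - [0,0,0.001,0,0,-0.12]

```text
clock: 16.85
tcp_pos: [0.4728, -0.0125, 0.1811]
orientation: [0.148, -3.138, 0.0]
contact_force: [-0.7, -1.7, 1.1]
grip_width: 0.0529
gripper_force: 69.9
```

```bash
python3 s.py
```

```text
[ 0.4728 -0.0125  0.1811] yaw 95.4 [-0.7 -1.7  1.1] [-0.41  0.17 -0.29] tilt [-0.0005 -0.0002] j7 1.26
```

Force dropped, so the lug is over the slot. Pushing.

Emit:
apply_moves:
  rows:
    - [0,0,0.008,0,0,0]
    - [0,0,0.016,0,0,0]
    - [0,0,0.024,0,0,0]
    - [0,0,0.032,0,0,0]
    - [0,0,0.032,0,0,0]

```text
clock: 17.48
tcp_pos: [0.4727, -0.0125, 0.1729]
orientation: [0.146, -3.138, 0.0]
contact_force: [-0.5, -2.4, -3.0]
grip_width: 0.0527
gripper_force: 71.7
```

```bash
python3 s.py
```

```text
[ 0.4727 -0.0125  0.1729] yaw 95.3 [-0.5 -2.4 -3. ] [-0.8   0.02 -0.04] tilt [-0.0004 -0.0002] j7 1.25
```

Emit:
apply_moves:
  rows:
    - [0,0,0.03,0,0,0]
    - [0,0,0.06,0,0,0]
    - [0,0,0.1,0,0,0]
    - [0,0,0.14,0,0,0]
    - [0,0,0.16,0,0,0]

```text
clock: 18.1
tcp_pos: [0.4728, -0.0124, 0.1325]
orientation: [0.145, -3.138, -0.0]
contact_force: [-3.3, -3.3, 1.9]
grip_width: 0.0527
gripper_force: 72.9
```

```bash
python3 s.py
```

```text
[ 0.4728 -0.0124  0.1325] yaw 95.3 [-3.3 -3.3  1.9] [-1.15  0.39 -0.11] tilt [-0.0005  0.0001] j7 1.18
```

Emit:
apply_moves:
  rows:
    - [0,0,0.008,0,0,0]
    - [0,0,0.016,0,0,0]
    - [0,0,0.024,0,0,0]
    - [0,0,0.03,0,0,0]
    - [0,0,0.036,0,0,0]

```text
clock: 18.73
tcp_pos: [0.4734, -0.0124, 0.126]
orientation: [-0.145, 3.138, -0.003]
contact_force: [-9.1, -7.1, 31.7]
grip_width: 0.0524
gripper_force: 79.6
```

```bash
python3 s.py
```

```text
[ 0.4734 -0.0124  0.126 ] yaw 95.3 [-9.1 -7.1 31.7] [-1.63  2.06 -0.09] tilt [ 0.0005 -0.0019] j7 1.17
```

It stopped hard at the expected height. Relax, release and lift.

Emit:
apply_moves:
  rows:
    - [0,0,-0.01,0,0,0]
    - [0,0,-0.01,0,0,0]
    - [0,0,-0.01,0,0,0]
    - [0,0,-0.01,0,0,0]
    - [0,0,-0.01,0,0,0]
  claw: 1

```text
clock: 19.35
tcp_pos: [0.4729, -0.0121, 0.1267]
orientation: [0.146, -3.138, -0.0]
contact_force: [0.2, 0.5, 0.1]
grip_width: 0.0853
gripper_force: 0.0
```

Emit:
apply_moves:
  rows:
    - [0,0,-0.1,0,0,0]
    - [0,0,-0.25,0,0,0]
    - [0,0,-0.42,0,0,0]
    - [0,0,-0.42,0,0,0]
    - [0,0,-0.42,0,0,0]

```text
clock: 19.98
tcp_pos: [0.4725, -0.0125, 0.2313]
orientation: [0.145, -3.138, 0.001]
contact_force: [-0.0, 0.0, -0.4]
grip_width: 0.0854
gripper_force: 0.0
```

```bash
python3 s.py
python3 - <<'E'
from h import *
p=r.grab_frame("wrist");q=r.grab_frame("scene")
a=np.hstack([np.array(p["pixels"])[50:350,120:520],cv2.resize(np.array(q["pixels"])[150:250,250:383],(400,300),interpolation=cv2.INTER_CUBIC)])[:,:,::-1]
cv2.imwrite("pics/w6.png",a)
E
```

```text
[ 0.4725 -0.0125  0.2313] yaw 95.3 [-0.   0.  -0.4] [ 0.01  0.03 -0.01] tilt [-0.0005 -0.0004] j7 1.33
```

View pics/w6.png

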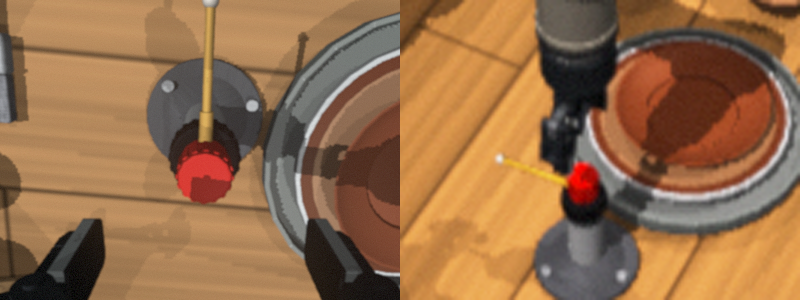

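The knob sits on the collar and the collar on the rim. To verify home, I'll press lightly on the knob top with shut fingers, expecting 0.180.

Emit:
apply_moves:
  rows:
    - [0,0,0,0,0,0]
    - [0,0,0,0,0,0]
    - [0,0,0,0,0,0]
    - [0,0,0.08,0,0,0]
    - [0,0,0.16,0,0,0]
  claw: 0
  newtons: 30

```text
clock: 20.7
tcp_pos: [0.4731, -0.0123, 0.1915]
orientation: [-0.145, 3.138, -0.0]
contact_force: [0.2, -1.1, 0.8]
grip_width: -0.0001
gripper_force: 0.0
```

Emit:
apply_moves:
  rows:
    - [0,0,0.008,0,0,0]
    - [0,0,0.016,0,0,0]
    - [0,0,0.024,0,0,0]
    - [0,0,0.032,0,0,0]
    - [0,0,0.04,0,0,0]

```text
clock: 21.32
tcp_pos: [0.4731, -0.0123, 0.1819]
orientation: [-0.145, 3.138, -0.0]
contact_force: [-0.6, -0.4, 0.2]
grip_width: 0.0002
gripper_force: 0.0
```

Emit:
apply_moves:
  rows:
    - [0,0,0.004,0,0,0]
    - [0,0,0.008,0,0,0]
    - [0,0,0.012,0,0,0]
    - [0,0,0.016,0,0,0]
    - [0,0,0.016,0,0,0]

```text
clock: 21.95
tcp_pos: [0.4742, -0.012, 0.1797]
orientation: [-0.145, 3.136, -0.002]
contact_force: [-4.0, -0.9, 16.8]
grip_width: 0.0002
gripper_force: 8.6
```

Hard contact at 0.180 means both sections are home. Retreat and hand in.

Emit:
apply_moves:
  rows:
    - [0,0,-0.1,0,0,0]
    - [0,0,-0.3,0,0,0]
    - [0,0,-0.5,0,0,0]
    - [0,0,-0.5,0,0,0]
    - [0,0,-0.5,0,0,0]

```text
clock: 22.58
tcp_pos: [0.4725, -0.0125, 0.3023]
orientation: [0.145, -3.138, 0.001]
contact_force: [0.3, -0.1, 0.2]
grip_width: -0.0001
gripper_force: 0.0
```

```bash
python3 s.py; python3 -c "
from h import *
print(r.hand_in())"
```

```text
[ 0.4725 -0.0125  0.3023] yaw 95.3 [ 0.3 -0.1  0.2] [-0.06  0.06  0.02] tilt [-0.0005 -0.0005] j7 1.42
the job is handed in; nothing more can be done
None
```

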